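Stow the scraper and the spanner in their shadow tray and turn the keeper over them

ROBOT

A 6-joint arm with a two-finger parallel gripper is mounted at the origin on the work surface; the furniture and walls round the work are solid. World frame = base frame: x ahead of the robot, y to its left, z up, the work surface at z = 0. Lengths are in mm, angles in degrees, forces in N, time in s.
With the tool pointing down it reaches from about 350 to 850 mm from the base axis. Payload 8.1 kg.
Tool frame: the origin (TCP) lies midway between the tips of the shut fingers; the grasp point (between the pads) lies 19 mm behind it; z points along the fingers, y is the line along which they close (so a half turn about z gives the same grasp; the last joint's range is limited). The gripper opens to 85 mm and grips with 20 to 120 N. Pads are 22 mm wide; open, the fingers measure 114 mm over their backs; the gripper's body (76 mm by 85 mm) begins 54 mm behind the grasp point. The pads swing forward as they close: fully open they stand 13 mm farther back than shut.
Start: joints at [68.102, 7.471, 85.268, -0, 87.261, -4.893], TCP at [175.455, 573.778, 231.292] pointing down, gripper open.
Joint ranges: [-169.43, 169.43], [-51.17, 129.36], [1.28, 143.12], [-76.62, 256.62], [0, 156.53], [-152.29, 152.29]. Speed limits (degrees/s): [136.94, 136.94, 159.86, 180, 180, 180].

INTERFACE

Orientations are given as [roll, pitch, yaw] about the fixed x, y, z axes, in that order (R = Rz(yaw) Ry(pitch) Rx(roll)).
In Python, from bench import r gives the robot as it stands.
- The arm moves only by the tool apply_moves, never from a script. Its argument "steps" is a list of rows, each a list of 7 numbers: the opening, from -1 (shut) to 1 (fully open), then the shift along the tool's x, y, z in mm, then the turn, a rotation vector about the tool's x, y, z in units of 5 degrees (1.0 is 5 degrees). A call has exactly 8 rows; each row shifts and turns the commanded pose from where the row before left it, along the tool's axes as they then stand; what a row does not reach is not made up. A row lasts 1/10 s, in which the tool goes at most 50 mm and 8.59 degrees, less where a joint would pass 70% of its speed; a pose out of reach is approached as far as the arm can. A call is refused whole if a number of a shift passes 50 or a number of a turn 1, either way. A call with a gripper value outside its range is refused whole. The fingers move at their own pace and stop on an object; "squeeze" is the grip in N (left out, the last holds). Time passes only in rows, so rows that do not move let the fingers close, or fill a call up. It gives the time, the measured TCP pose, the force, the opening and the grip force at its end, in the units of the state.
- r.sense(): the state, without advancing time (a new reading comes with each control period).
- r.snapshot(name): name is "scene" or "top" or "wrist"; returns a dict with "color" (420x560x3 uint8, blue, green, red), "depth" (420x560 float32, mm along the optical axis (not along the pixel's ray), 0 where there is no reading), "mtx" (3x3 intrinsics, pixels), "T" (4x4, takes a point from camera to world coordinates); the wrist camera has in their place "hand_eye" (4x4, takes a point from camera to tool coordinates, whose origin is the TCP and whose axes are the flange's). Camera axes: x right, y down, z forward; pixel columns grow to the right and rows downward; lengths in mm; the calibration is good to about 2 mm. A picture is of the moment at which its call begins: read the wrist's pose just before it.
- r.hand_in(): hands the job in; it is judged then, once.
The state is a dict: "time": time; "joint_pos": joint angles; "qd": joint speeds; "joint_efforts": joint torques, N m; "tool_pos": TCP position; "tcp_rot": TCP orientation; "ft_force": force on the tool from outside, world axes, zero at the start; "wrist_torque": the same for the moment, N m; "finger_gap": finger opening in mm; "grip_force": force on a finger pad.
Only numpy, scipy, OpenCV 4.12 (cv2) and the standard library are available. Lean on these libraries where they do the work, as an engineer would, in place of code of your own. Each camera call takes 0.05 s, during which the arm holds its last target. There are 200 camera calls.

TASK

Put the bench tools away: lay the label scraper and the spanner face up in their own cut-outs in the shadow tray, each fully down in its pocket. Then turn the tray's keeper bar right round to its stop so that it lies across both tools, and leave the tape roll, the bottle and the label roll where they stand.

Things in the scene. Friction and masses are not known exactly. Their poses are not given: they have to be found in the camera images.
- tray: Flat grey shadow tray, fixed, 189 x 189 x 15 mm. Origin: centre of its underside; x runs along both pockets toward the tools' working ends, z up. Two cut-outs 10 mm deep over a dark 4 mm base, 2.5 mm play all round: scraper pocket at y = +45 mm, spanner pocket at y = -47 mm. A finger channel (x = -14 to +22 mm), as deep as the pockets, runs right across the tray in y, open at both ends.
- scraper_pocket (a point): Where the scraper's origin belongs: on the pocket's floor, 4 mm above the bench; axes as the tray. The pocket is T-shaped: 29 mm wide for the handle (x = -72.5 to 27.5 mm) and 61 mm wide for the head (x = 27.5 to 72.5 mm).
- scraper_pocket_head (a point): Point on the scraper pocket's floor, 60 mm along x from scraper_pocket, in the wide head part.
- spanner_pocket (a point): Where the spanner's origin belongs: on the pocket's floor, 4 mm above the bench; axes as the tray. The pocket is 21 mm wide along the shank, 49 mm wide for the jaw (x = 38.5 to 77.5 mm) and 31 mm wide for the ring end (x = -77.5 to -46.5 mm).
- spanner_pocket_jaw (a point): Point on the spanner pocket's floor, 60 mm along x from spanner_pocket, in the wide jaw part.
- keeper (a joint): Angle of the keeper bar (rad). It starts parked between the pockets near 0 (0 to 0.2); it grows counter-clockwise seen from above, up to the stop at 1.35, where the bar lies straight across the tray (along the tray's y) over both tools. Light friction of 0.04 N m holds it where it is left.
- keeper_rib (a point): Top of the keeper's aluminium grip rib, on the turning axis; turns with the keeper; its y axis runs along rib and bar. Rib 44 mm long, 10 mm thick, standing 23 mm above the bar (bench height 30.5 to 53.5 mm). Bar 92 x 14 mm, 25.5 to 30.5 mm above the bench. Axis at tray x = -42 mm, y = 0.
- scraper: Label scraper lying face up (loose, about 0.14 kg), 140 mm long along its x. Origin: centre of its length, on its underside. Black handle x = -70 to +30 mm, 24 mm wide, 16 mm high; flat metal head x = 30 to 70 mm, 56 mm wide, up to 10 mm high. Grip it across the handle at about x = +4 mm: that part comes over the tray's finger channel.
- scraper_head (a point): Point on the scraper's underside, on its centre line 60 mm from its origin toward the head (+x).
- spanner: Steel spanner lying flat (loose, about 0.16 kg), 150 mm long along its x, 10 mm thick all over. Origin: centre of its length, on its underside. Shank 16 mm wide; open jaw at +x (x = 40 to 75 mm) 44 mm wide; ring end at -x, 26 mm across. Grip it across the shank at about x = +4 mm: that part comes over the tray's finger channel.
- spanner_jaw (a point): Point on the spanner's underside plane, on its centre line 60 mm from its origin toward the open jaw (+x).
- shelf_edge (a point): Fixed: a point on the bench plumb below the front edge of the wall shelf, whose underside is 513 mm above the bench; its board is 20 mm thick, 225 mm deep. The edge runs level along the direction (0.5, 0.866, 0); the shelf lies beyond it, toward (0.866, -0.5, 0). Keep wrist and forearm clear: carry things low and in straight lines on the near side.
- tape: Bystander: roll of brown packing tape lying flat, 104 mm across, 48 mm high, loose. Origin: centre of its underside.
- bottle: Bystander: small amber glass bottle with a black cap, 33 mm across, 68 mm high, loose, upright. Origin: centre of its underside.
- label_roll: Bystander: roll of white labels standing on its end, 100 mm across, 61 mm high, loose. Origin: centre of its underside.

How it is judged:
By the outcome, as a careful person would: the job done as asked, in the order asked, and still so for the second after the job is handed in, with the robot touching nothing.
It also fails if it takes over 69 s, if anything falls off the work surface, if the arm or the gripper's body presses on something with over 40 N, if the wrist force passes 120 N, or if a joint passes its speed limit or range.

## Working session

There is one attempt and no reset: what is moved stays moved. The work goes in short steps, Python scripts to look and compute and a tool call to move; the robot and the scene stay as the last step left them, time stands still between calls to the robot, and variables do not carry over. Pictures are saved under pics/ and viewed, at most 10 in all, crops included, and the job is handed in when it is done.

Besides the shell and the picture viewer there is one more tool, called after "Emit:" in YAML: its name, and indented under it one key for each argument. apply_moves: Moves the arm, as the interface text tells. Its arguments: {"type":"object","properties":{"steps":{"type":"array"},"squeeze":{"type":"number"}},"required":["steps"]}

```bash
ls; mkdir -p pics
python3 - <<'E'
from bench import r
import cv2,numpy as np,pickle
s=r.sense();print(s)
for n in ("top","scene"):
    d=r.snapshot(n);cv2.imwrite(f"pics/{n}0.png",cv2.resize(d["color"],None,fx=1.42,fy=1.42,interpolation=cv2.INTER_CUBIC));pickle.dump(d,open(f"{n}0.pkl","wb"));print(d["mtx"],d["T"])
E
```

```text
pics
{'time': 0.0, 'joint_pos': array([ 6.81035038e+01,  7.51498387e+00,  8.53297066e+01,  2.94105380e-04,
        8.72611309e+01, -4.89226336e+00]), 'qd': array([-0.06701597, -0.03154632, -0.02693293, -0.03387839,  0.0350524 ,
        0.00910201]), 'joint_efforts': array([-1.35660189e-04, -5.69399500e+01, -5.00545478e+01, -4.00262425e-04,
        1.48115179e-02,  1.24620900e-06]), 'tool_pos': array([175.22870582, 573.26794656, 230.24162755]), 'tcp_rot': array([-1.79894589e+02, -9.31737255e-03,  1.62995744e+02]), 'ft_force': array([-0.71030976, -0.56444941, -0.34861431]), 'wrist_torque': array([-0.00869144, -0.0277983 ,  0.03861802]), 'grip_force': 0.0, 'finger_gap': 85.70308121662971}
[[483.00381608   0.         290.09096029]
 [  0.         483.00381608 210.44982204]
 [  0.           0.           1.        ]] [[-5.09050572e-02 -9.72401279e-01  2.27693715e-01  3.34372711e+02]
 [-9.98701139e-01  5.00597433e-02 -9.48985442e-03 -1.12601667e+02]
 [-2.17034235e-03 -2.27881054e-01 -9.73686559e-01  1.13401425e+03]
 [ 0.00000000e+00  0.00000000e+00  0.00000000e+00  1.00000000e+00]]
[[394.92584364   0.         290.74674017]
 [  0.         394.92584364 207.20864784]
 [  0.           0.           1.        ]] [[-5.90606207e-01 -5.10167923e-01  6.25230356e-01  3.63826614e+01]
 [-8.06697242e-01  3.53497974e-01 -4.73580766e-01  3.06853512e+02]
 [ 2.05880521e-02 -7.84071344e-01 -6.20329154e-01  5.96235039e+02]
 [ 0.00000000e+00  0.00000000e+00  0.00000000e+00  1.00000000e+00]]
```

View pics/top0.png

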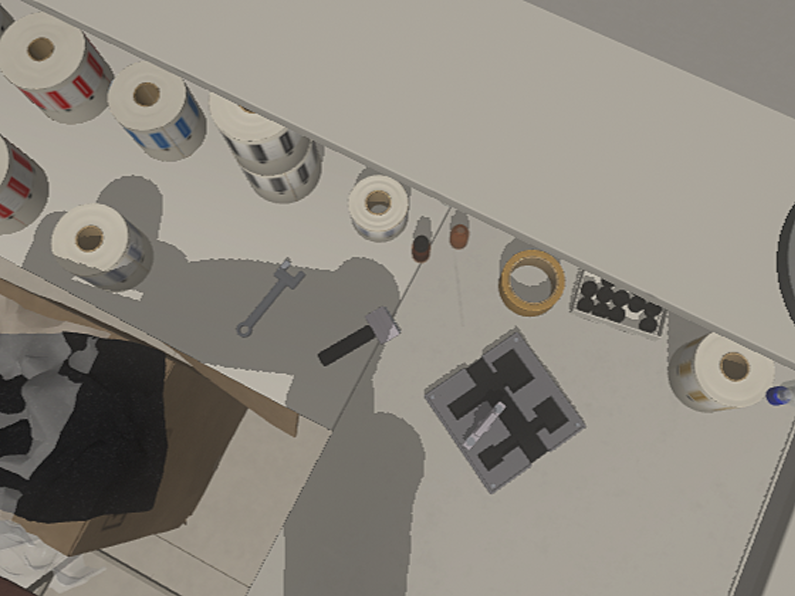

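View pics/scene0.png

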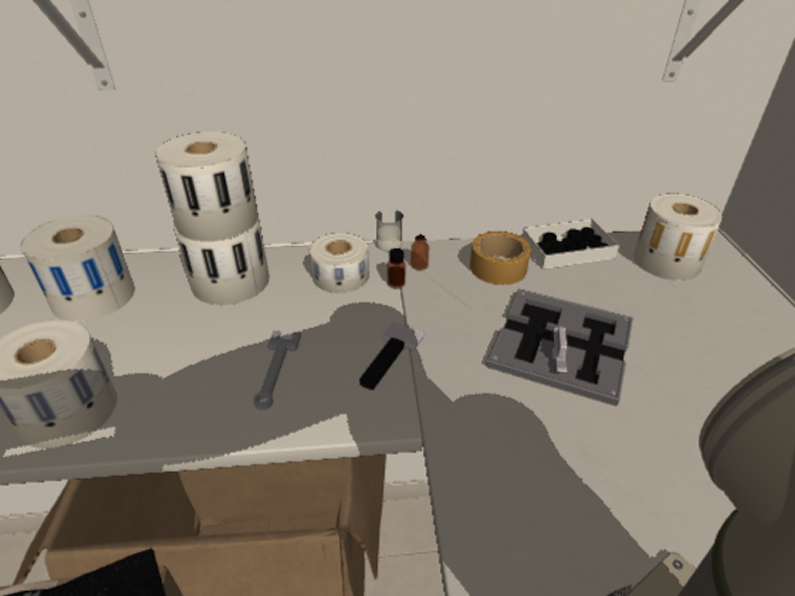

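The top view shows the spanner from ring (244,330) to jaw (295,270), the scraper from (318,358) to (395,325), the tray centred near (505,410) with the keeper at (485,425), and the tape, bottle and label roll along the shelf. I'll enlarge two crops.

Run:
```python
import cv2,pickle,numpy as np
d=pickle.load(open("top0.pkl","rb"));c=d["color"]
a=c[170:270,155:290];b=c[222:352,290:420]
a=cv2.resize(a,None,fx=4.4,fy=4.4,interpolation=cv2.INTER_CUBIC); b=cv2.resize(b,None,fx=4.4,fy=4.4,interpolation=cv2.INTER_CUBIC)
cv2.imwrite("pics/ca.png",cv2.convertScaleAbs(a,alpha=1.4));cv2.imwrite("pics/cb.png",cv2.convertScaleAbs(b,alpha=1.4))
K,T=d["mtx"],d["T"]
def w(u,v,z):
    q=T[:3,:3]@np.linalg.inv(K)@[u,v,1];return (T[:3,3]+q*(z-T[2,3])/q[2]).round(1)
for n,u,v,z in [("ring",244,330,10),("jaw",295,270,10),("scrH",318,358,16),("scrhead",390,324,8),("tray",505,410,15),("bottle",422,245,68),("tape",532,282,48),("label",378,208,61)]:
    print(n,w(u/1.42,v/1.42,z))
```

```text
ring [558.3 158.6  10. ]
jaw [657.7  72.5  10. ]
scrH [504.1  35.6  16. ]
scrhead [556.4 -84.8   8. ]
tray [ 404.3 -264.1   15. ]
bottle [ 672.6 -143.9   68. ]
tape [ 606.5 -320.7   48. ]
label [742.7 -74.7  61. ]
```

View pics/ca.png

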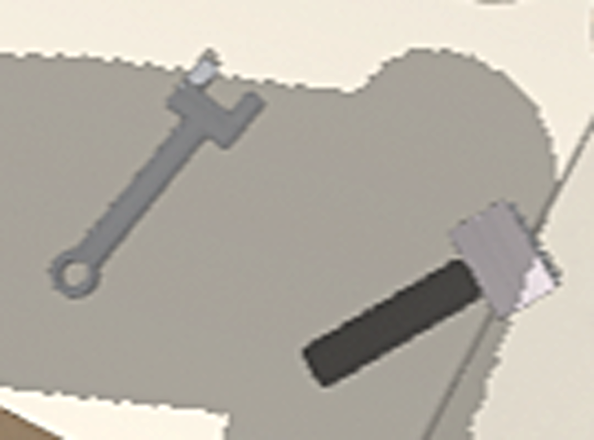

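View pics/cb.png

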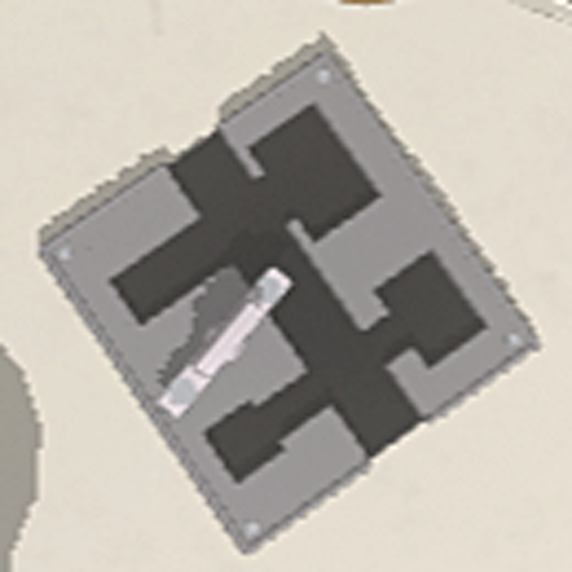

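Crop a: spanner ring hole (75,274), jaw tips (205,60) and (255,100); scraper handle end (315,368), head to (535,242). Crop b: tray screws (323,76), (515,340), (252,528), (65,253); the T (scraper) pocket is upper left and heads point to the upper right; bar ends (275,280), (172,405).

```bash
cat > h.py <<'E'
import cv2,pickle,numpy as np
from scipy.spatial.transform import Rotation as Ro
def w(K,T,u,v,z):
    q=T[:3,:3]@np.linalg.inv(K)@[u,v,1];return T[:3,3]+q*(z-T[2,3])/q[2]
def wristT(s,d):
    T=np.eye(4);T[:3,:3]=Ro.from_euler("xyz",s["tcp_rot"],degrees=True).as_matrix();T[:3,3]=s["tool_pos"];return T@d["hand_eye"]
def wrist(name,f=1.4):
    from bench import r
    s=r.sense();d=r.snapshot("wrist");d["T"]=wristT(s,d);pickle.dump(d,open(name+".pkl","wb"))
    cv2.imwrite(f"pics/{name}.png",cv2.resize(d["color"],None,fx=f,fy=f,interpolation=cv2.INTER_CUBIC));return s,d
def delta(s,xyz,yaw):
    "tool-frame shift and yaw turn (units of 5 deg about tool z) to a tool-down pose"
    R=Ro.from_euler("xyz",s["tcp_rot"],degrees=True)
    rv=(R.inv()*Ro.from_euler("xyz",[180,0,yaw],degrees=True)).as_rotvec(degrees=True)/5
    return R.inv().apply(np.array(xyz)-s["tool_pos"]).round(1),rv.round(2)
E
python3 - <<'E'
from h import *
d=pickle.load(open("top0.pkl","rb"));K,T=d["mtx"],d["T"]
f=lambda o,p,z:w(K,T,o[0]+(p[0]+.5)/4.4-.5,o[1]+(p[1]+.5)/4.4-.5,z)[:2]
a=(155,170);b=(290,222)
an=lambda v:np.degrees(np.arctan2(v[1],v[0])).round(1)
S=[f(b,p,15) for p in [(323,76),(515,340),(252,528),(65,253)]];c=np.mean(S,0)
print("tray",c.round(1),an(S[0]-S[3]),an(S[1]-S[2]),an(S[3]-S[2])-90,an(S[0]-S[1])-90,[np.linalg.norm(S[i]-S[i-1]).round(1) for i in range(4)])
k=[f(b,p,30) for p in[(275,280),(172,405)]];print("keeper",an(k[0]-k[1]),np.mean(k,0))
r0=f(a,(75,274),10);j=(f(a,(205,60),10)+f(a,(255,100),10))/2;print("span",r0,j,an(j-r0),np.linalg.norm(j-r0))
h0=f(a,(315,368),16);h1=f(a,(470,278),16);hd=(f(a,(510,204),8)+f(a,(558,280),8))/2
print("scr",h0,h1,hd,an(h1-h0),an(hd-h0),np.linalg.norm(hd-h0))
print(d["depth"][170:270:12,155:290:15])
from bench import r
d2=r.snapshot("wrist");print(d2["hand_eye"],d2["mtx"])
E
```

```text
tray [ 403.8 -263.1] -58.8 -58.8 -58.8 -58.6 [np.float64(167.0), np.float64(167.9), np.float64(167.7), np.float64(167.8)]
keeper -43.6 [ 381.51926539 -226.14305698]
span [559.5929114 159.0224077] [663.76255219  74.49136536] -39.1 134.15219410195942
scr [501.19837905  30.35042588] [545.37308813 -53.42991263] [564.9552757  -88.24529269] -62.2 -61.7 134.64726634465507
[[1184.8125 1187.4127 1189.6326 1188.1472 1189.4938 1186.3628 1189.7911
  1188.5752 1192.3558]
 [1184.7515 1182.7777 1184.302  1182.4595 1185.9261 1182.3539 1184.6665
  1185.2356 1183.2805]
 [1175.8812 1175.1174 1179.2037 1168.2047 1170.5978 1173.249  1173.6781
  1175.1211 1174.186 ]
 [1170.779  1172.8921 1165.544  1174.2477 1171.2136 1168.9817 1170.0118
  1169.0474 1168.622 ]
 [1163.4647 1161.1366 1151.482  1165.1547 1166.2944 1161.0574 1161.9695
  1164.2932 1161.2087]
 [1156.8367 1153.099  1156.1573 1153.8676 1149.6962 1158.9573 1160.2393
  1142.3912 1145.8762]
 [1149.1322 1154.0134 1148.4684 1145.1069 1150.3617 1148.7839 1135.1001
  1151.198  1145.041 ]
 [1148.482  1141.3156 1145.4904 1140.2942 1141.7314 1126.7823 1142.1935
  1147.579  1138.1902]
 [1531.533  1138.0286 1135.3816 1138.6487 1135.4633 1136.1582 1135.1692
  1137.3916 1135.4182]]
[[ 5.95889329e-04 -9.56009934e-01 -2.93333685e-01  7.41333254e+01]
 [ 9.99999753e-01  6.78818531e-04 -1.80913683e-04 -6.03138559e-01]
 [ 3.72075620e-04 -2.93333505e-01  9.56010103e-01 -1.43274561e+02]
 [ 0.00000000e+00  0.00000000e+00  0.00000000e+00  1.00000000e+00]] [[321.22584929   0.         280.56008286]
 [  0.         321.22584929 211.53752077]
 [  0.           0.           1.        ]]
```

Run:
```python
from h import *
from bench import r
print(delta(r.sense(),[545,60,200],128))
```

```text
(array([-503.7, -382.8,   31. ]), array([-0.02,  0.  ,  7.  ]))
```

Emit:
apply_moves:
  steps:
    - [1,-31.5,-24,2,0,0,0]
    - [1,-31.5,-24,2,0,0,0]
    - [1,-31.5,-24,2,0,0,0]
    - [1,-31.5,-24,2,0,0,0]
    - [1,-31.5,-24,2,0,0,0]
    - [1,-31.5,-24,2,0,0,0]
    - [1,-31.5,-24,2,0,0,0]
    - [1,-31.5,-24,2,0,0,0]

```text
time: 0.95
tool_pos: [360.8, 315.0, 215.0]
tcp_rot: [-180.0, -0.0, 163.0]
ft_force: [0.6, 0.3, 0.7]
finger_gap: 85.2
grip_force: 0.0
```

Emit:
apply_moves:
  steps:
    - [1,-31.5,-24,2,0,0,0]
    - [1,-31.5,-24,2,0,0,0]
    - [1,-31.5,-24,2,0,0,0]
    - [1,-31.5,-24,2,0,0,0]
    - [1,-31.5,-24,2,0,0,0]
    - [1,-31.5,-24,2,0,0,0]
    - [1,-31.5,-24,2,0,0,0]
    - [1,-31.5,-24,2,0,0,0]

```text
time: 1.75
tool_pos: [545.7, 57.6, 199.0]
tcp_rot: [180.0, -0.0, 163.0]
ft_force: [0.4, 0.7, -0.1]
finger_gap: 85.4
grip_force: 0.0
```

Emit:
apply_moves:
  steps:
    - [1,0,0,0,0,0,1]
    - [1,0,0,0,0,0,1]
    - [1,0,0,0,0,0,1]
    - [1,0,0,0,0,0,1]
    - [1,0,0,0,0,0,1]
    - [1,0,0,0,0,0,1]
    - [1,0,0,0,0,0,1]
    - [1,0,0,0,0,0,0]

```text
time: 2.55
tool_pos: [544.9, 59.2, 199.0]
tcp_rot: [-180.0, -0.0, 127.9]
ft_force: [-0.2, 0.2, 0.1]
finger_gap: 85.3
grip_force: 0.0
```

Run:
```python
from h import *
s,d=wrist("w1");print(s["time"],s["tool_pos"],s["tcp_rot"],s["joint_pos"])
```

```text
2.55 [544.89025225  59.15050302 198.9615639 ] [-1.79971794e+02 -2.04898843e-02  1.27914205e+02] [ 8.35812544e-01  4.58114437e-01  9.59971417e+01 -6.62817721e-04
  8.35796006e+01 -3.70783236e+01]
```

View pics/w1.png

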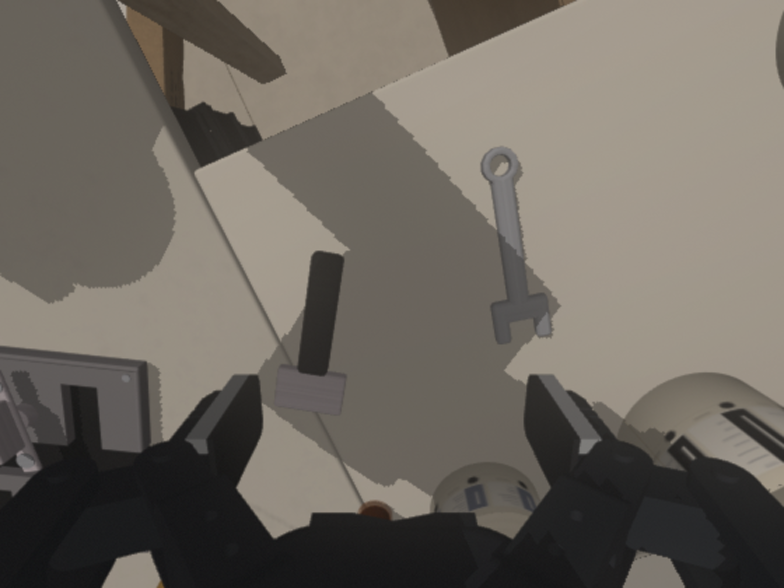

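The wrist view has both tools: spanner ring (500,165), jaw tips (503,341) and (544,334); scraper handle end (327,252), head end (276,408)–(342,414).

Run:
```python
from h import *
d=pickle.load(open("w1.pkl","rb"));K,T=d["mtx"],d["T"]
f=lambda p,z:w(K,T,(p[0]+.5)/1.4-.5,(p[1]+.5)/1.4-.5,z)[:2]
an=lambda v:np.degrees(np.arctan2(v[1],v[0])).round(1)
r0=f((500,165),10);j=(f((503,341),10)+f((545,334),10))/2
print("span",r0,j,an(j-r0),np.linalg.norm(j-r0),"shank",an(f((516,295),10)-f((504,190),10)))
h0=f((328,252),14);hj=f((313,374),14);hd=(f((276,408),4)+f((342,414),4))/2
print("scr",h0,hj,hd,an(hj-h0),an(hd-h0),np.linalg.norm(hd-h0),an(f((342,414),4)-f((276,408),4))-90)
```

```text
span [561.93054371 160.50035156] [665.15656989  74.02157383] -40.0 134.66325214115108 shank -41.3
scr [502.12067592  35.45026105] [550.63814222 -53.28639916] [569.56889097 -89.14204705] -61.3 -61.6 141.67746804323605 -58.0
```

Run:
```python
from h import *
from bench import r
print(delta(r.sense(),[404,-263,200],121.2))
```

```text
(array([-166.6, -309.7,   -0.9]), array([-0.01, -0.  ,  1.38]))
```

Emit:
apply_moves:
  steps:
    - [1,-21,-38.5,0,0,0,0]
    - [1,-21,-38.5,0,0,0,0]
    - [1,-21,-38.5,0,0,0,0]
    - [1,-21,-38.5,0,0,0,0]
    - [1,-21,-38.5,0,0,0,0]
    - [1,-21,-38.5,0,0,0,0]
    - [1,-21,-38.5,0,0,0,0]
    - [1,-20,-39.5,0,0,0,1]

```text
time: 3.4
tool_pos: [403.5, -264.2, 199.4]
tcp_rot: [180.0, 0.0, 123.1]
ft_force: [0.6, 0.1, 1.4]
finger_gap: 85.5
grip_force: 0.0
```

Run:
```python
from h import *
s,d=wrist("w2");s,d=wrist("w2");print(s["time"],s["tool_pos"],s["tcp_rot"],abs(s["qd"]).max())
```

```text
3.45 [ 400.66629151 -269.5035129   199.43657573] [-1.79806685e+02  1.33261188e-01  1.22501835e+02] 5.164478849947394
```

View pics/w2.png

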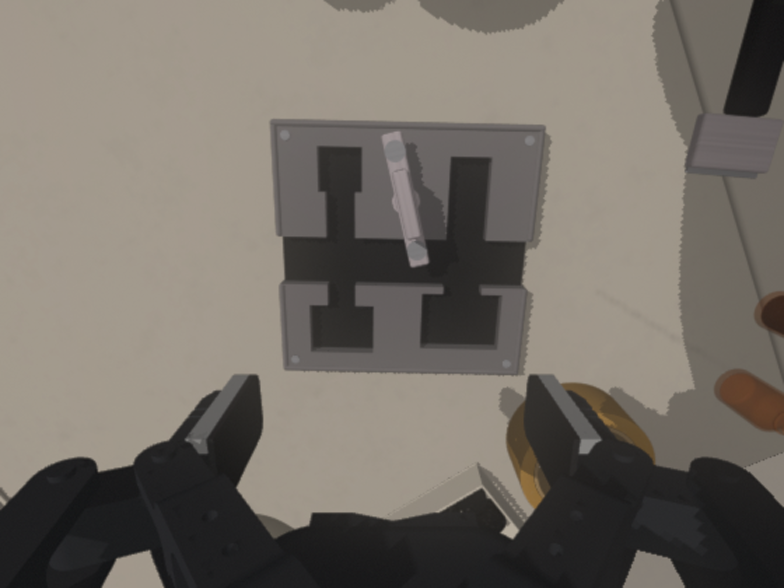

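The whole tray is visible: screws (285,134), (529,140), (506,364), (295,359); bar ends (392,137) and (418,261), so it is already turned a little towards the scraper pocket.

Run:
```python
from h import *
d=pickle.load(open("w2.pkl","rb"));K,T=d["mtx"],d["T"]
f=lambda p,z:w(K,T,(p[0]+.5)/1.4-.5,(p[1]+.5)/1.4-.5,z)[:2]
an=lambda v:np.degrees(np.arctan2(v[1],v[0])).round(1)
S=[f(p,15) for p in [(285,134),(529,140),(506,364),(295,359)]];c=np.mean(S,0)
print("tray",c.round(1),an(S[3]-S[0]),an(S[2]-S[1]),an(S[1]-S[0])-90,an(S[2]-S[3])-90,[np.linalg.norm(S[i]-S[i-1]).round(1) for i in range(4)])
k0=f((392,132),30.5);k1=f((419,266),30.5)
a=np.radians(-58.8);R=np.array([[np.cos(a),np.sin(a)],[-np.sin(a),np.cos(a)]])
print("bar",an(k1-k0)+58.8,np.linalg.norm(k1-k0),R@(k0-c),R@(k1-c),R@((k0+k1)/2-c))
h=[f(p,4) for p in[(743,174),(752,112)]];print(h)
from bench import r
s=r.sense();print(s["tool_pos"],s["tcp_rot"]);print(delta(s,[537.8,-30.4,120],118.6))
```

```text
tray [ 405.3 -263.1] -58.8 -58.6 -58.8 -58.9 [np.float64(168.9), np.float64(167.7), np.float64(169.2), np.float64(168.4)]
bar 13.399999999999999 91.6630265871361 [-86.7274516  -10.55545524] [ 2.44282126 10.67595739] [-42.14231517   0.06025107]
[array([580.63607709, -80.47648247]), array([555.36271726, -47.02285453])]
[ 402.08330644 -266.8192838   199.35521027] [-1.79906591e+02  6.04534288e-02  1.22691048e+02]
(array([125.8, 242. ,  78.8]), array([-0.02,  0.01,  0.82]))
```

Emit:
apply_moves:
  steps:
    - [1,15.7,30.2,10,0,0,0]
    - [1,15.7,30.2,10,0,0,0]
    - [1,15.7,30.2,10,0,0,0]
    - [1,15.7,30.2,10,0,0,0]
    - [1,15.7,30.2,10,0,0,0]
    - [1,15.7,30.2,10,0,0,0]
    - [1,15.7,30.2,10,0,0,0]
    - [1,15.7,30.2,10,0,0,0.8]

```text
time: 4.3
tool_pos: [539.1, -23.5, 118.9]
tcp_rot: [180.0, -0.0, 119.2]
ft_force: [-0.1, -0.0, 0.3]
finger_gap: 85.3
grip_force: 0.0
```

Emit:
apply_moves:
  steps:
    - [1,0,0,0,0,0,0]
    - [1,0,0,0,0,0,0]
    - [1,0,0,0,0,0,0]
    - [1,0,0,0,0,0,0]
    - [1,0,0,0,0,0,0]
    - [1,0,0,0,0,0,0]
    - [1,0,0,0,0,0,0]
    - [1,0,0,0,0,0,0]

```text
time: 5.1
tool_pos: [538.6, -26.0, 119.4]
tcp_rot: [180.0, 0.0, 119.0]
ft_force: [-0.9, 0.0, 0.5]
finger_gap: 85.7
grip_force: 0.0
```

Run:
```python
from h import *
s,d=wrist("w3");print(s["time"],s["tool_pos"],s["tcp_rot"],delta(s,[537.8,-30.4,3],118.6))
```

```text
5.1 [538.63273588 -25.98188269 119.37909479] [1.79993824e+02 5.46778018e-03 1.18977021e+02] (array([ -3.5,  -2.9, 116.4]), array([0.  , 0.  , 0.08]))
```

View pics/w3.png

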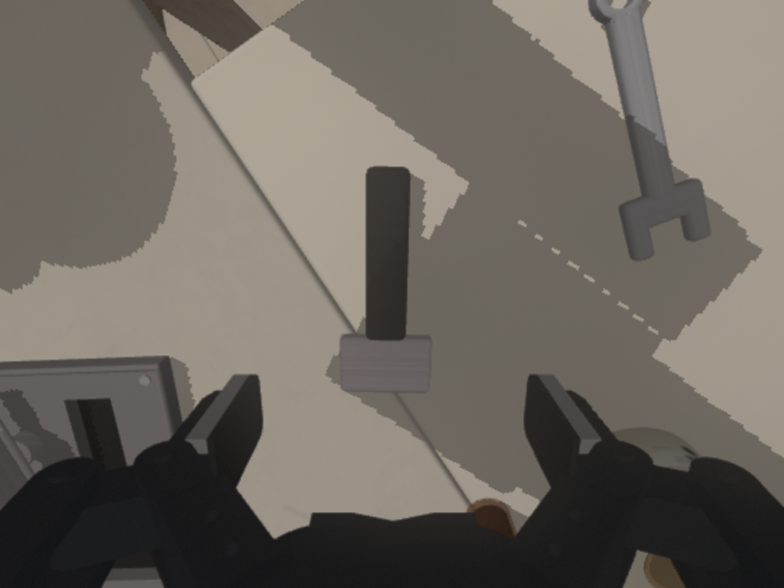

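Scraper seen from closer: handle end (388,168), junction (386,338), head end (340,391)–(430,392); spanner jaw tips (640,257), (698,239), ring (617,4).

Run:
```python
from h import *
d=pickle.load(open("w3.pkl","rb"));K,T=d["mtx"],d["T"]
f=lambda p,z:w(K,T,(p[0]+.5)/1.4-.5,(p[1]+.5)/1.4-.5,z)[:2]
an=lambda v:np.degrees(np.arctan2(v[1],v[0])).round(1)
h0=f((388,168),15);hj=f((386,338),15);hd=(f((340,391),4)+f((430,392),4))/2
print("scr",h0,hj,hd,an(hj-h0),an(hd-h0),np.linalg.norm(hd-h0),np.linalg.norm(hj-h0),an(f((430,392),4)-f((340,391),4))-90)
r0=f((617,4),10);j=(f((640,257),8)+f((698,239),8))/2;print("span",r0,j,an(j-r0),np.linalg.norm(j-r0))
from bench import r
c,sn=np.cos(np.radians(-61)),np.sin(np.radians(-61))
mid=(h0+hd)/2;print(mid)
```

```text
scr [502.89709604  33.04069583] [548.5895507  -52.44504711] [567.903767   -89.25948441] -61.9 -62.0 138.50343445939546 96.93096852624413 -61.7
span [563.80545886 155.13423282] [665.15696087  72.33860482] -39.2 130.87109296914565
[535.40043152 -28.10939429]
```

Emit:
apply_moves:
  steps:
    - [1,-2.2,-1.9,10,0,0,0.18]
    - [1,-2,-1.9,20,0,0,0]
    - [1,0,0,25,0,0,0]
    - [1,0,0,25,0,0,0]
    - [1,0,0,20,0,0,0]
    - [1,0,0,10,0,0,0]
    - [1,0,0,6,0,0,0]
    - [1,0,0,0,0,0,0]
  squeeze: 40

```text
time: 5.95
tool_pos: [536.9, -31.2, 2.7]
tcp_rot: [-180.0, -0.0, 118.1]
ft_force: [0.2, 1.3, 0.2]
finger_gap: 85.4
grip_force: 0.0
```

Emit:
apply_moves:
  steps:
    - [-1,0,0,0,0,0,0]
    - [-1,0,0,0,0,0,0]
    - [-1,0,0,0,0,0,0]
    - [-1,0,0,0,0,0,0]
    - [-1,0,0,0,0,0,0]
    - [-1,0,0,0,0,0,0]
    - [-1,0,0,0,0,0,0]
    - [-1,0,0,0,0,0,0]

```text
time: 6.75
tool_pos: [537.9, -31.3, 4.0]
tcp_rot: [179.9, 0.0, 118.1]
ft_force: [0.2, 0.1, 6.4]
finger_gap: 22.8
grip_force: 41.1
```

Emit:
apply_moves:
  steps:
    - [-1,0,0,-3,0,0,0]
    - [-1,0,0,-8,0,0,0]
    - [-1,0,0,-15,0,0,0]
    - [-1,0,0,-15,0,0,0]
    - [-1,0,0,-15,0,0,0]
    - [-1,0,0,-10,0,0,0]
    - [-1,0,0,0,0,0,0]
    - [-1,0,0,0,0,0,0]

```text
time: 7.55
tool_pos: [537.5, -31.3, 69.6]
tcp_rot: [180.0, 0.0, 118.1]
ft_force: [0.0, -0.0, -2.0]
finger_gap: 23.0
grip_force: 40.2
```

Run:
```python
from h import *
from bench import r
s=r.sense();print(s["tool_pos"],s["tcp_rot"],s["finger_gap"],s["ft_force"]);print(delta(s,[446.2,-242.7,70],121.2))
s,d=wrist("w4");K,he=d["mtx"],d["hand_eye"]
g=cv2.cvtColor(d["color"],cv2.COLOR_BGR2GRAY)
# project tool-frame point of expected handle end (x=+74 in tool, z = TCP-? top of handle)
Ti=np.linalg.inv(he)
for z in(-12,):
  for x in (66,74,82):
    p=Ti@[x,0,z,1];q=K@p[:3];print(x,q[:2]/q[2])
p=Ti@[74,0,-12,1];q=K@p[:3];u,v=(q[:2]/q[2]).astype(int)
print(g[v-25:v+30,u-3:u+4].mean(1).astype(int))
print(v-25); print(g[v+30,u-40:u+41].astype(int),u-40)
```

```text
[537.47060921 -31.27657125  69.57392595] [1.79969215e+02 2.52776847e-02 1.18097630e+02] 23.030443265388335 [ 0.02774944 -0.00725833 -1.96040625]
(array([-143.5, -180.1,   -0.5]), array([ 0.01,  0.01, -0.62]))
66 [281.03402299 133.44498738]
74 [281.05521536 112.39805216]
82 [281.0772146   90.54978574]
[185 185 185 185 185 185 185 185 185 185 185 185 185 185 185 185 185 185
 185 185 185 185 185 185 177 102  64  60  60  60  60  59  59  59  59  59
  59  59  59  59  58  58  58  57  57  57  57  57  56  56  56  56  55  55
  55]
87
[187 186 187 186 186 186 186 186 186 186 177  98  64  61  61  61  61  61
  60  60  60  60  59  59  58  59  57  58  58  58  57  56  57  57  56  56
  57  56  56  56  56  55  55  56  56  55  55  55  55  56  55  56  56  56
  55  56  56  56  56  57  55  57  56  56  56  56  56  56  64 114 174 183
 183 183 184 183 184 183 184 184 183] 241
```

Emit:
apply_moves:
  steps:
    - [-1,-12,-15,0,0,0,0]
    - [-1,-18,-22.5,0,0,0,0]
    - [-1,-22,-27.5,0,0,0,0]
    - [-1,-22,-27.5,0,0,0,0]
    - [-1,-22,-27.5,0,0,0,0]
    - [-1,-22,-27.5,0,0,0,0]
    - [-1,-16,-20,0,0,0,0]
    - [-1,-9.5,-12.5,0,0,0,-0.62]

```text
time: 8.4
tool_pos: [444.5, -244.0, 68.3]
tcp_rot: [-179.9, -0.1, 121.1]
ft_force: [-0.3, 1.2, -2.0]
finger_gap: 23.0
grip_force: 40.2
```

Emit:
apply_moves:
  steps:
    - [-1,0,0,5,0,0,0]
    - [-1,0,0,5,0,0,0]
    - [-1,0,0,5,0,0,0]
    - [-1,0,0,5,0,0,0]
    - [-1,0,0,5,0,0,0]
    - [-1,0,0,0,0,0,0]
    - [-1,0,0,0,0,0,0]
    - [-1,0,0,0,0,0,0]

```text
time: 9.2
tool_pos: [446.4, -242.6, 44.6]
tcp_rot: [180.0, 0.0, 121.2]
ft_force: [0.2, -0.1, -2.1]
finger_gap: 22.5
grip_force: 40.2
```

Run:
```python
from h import *
s,d=wrist("w5");print(s["time"],s["tool_pos"],s["tcp_rot"]);print(delta(s,[446.2,-242.7,30],121.2))
```

```text
9.2 [ 446.39406039 -242.64411659   44.59203895] [1.79986878e+02 2.90355079e-02 1.21202111e+02]
(array([ 0.1, -0.2, 14.6]), array([0.  , 0.01, 0.  ]))
```

View pics/w5.png

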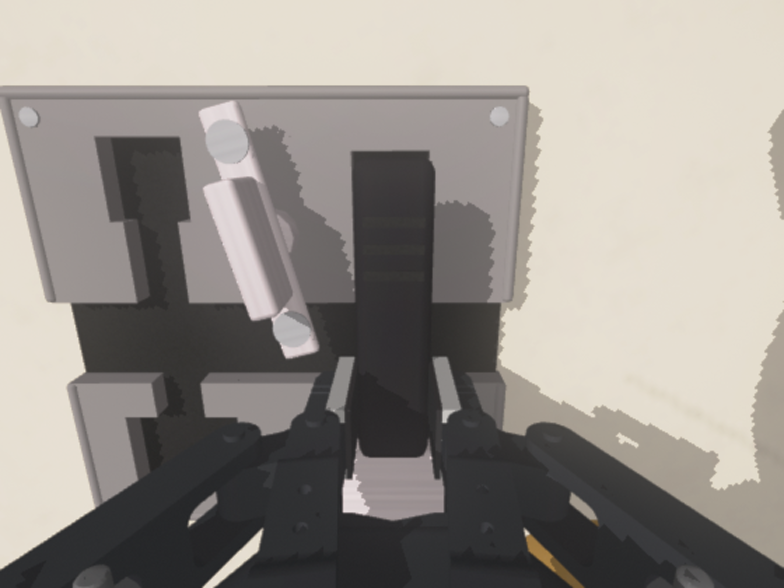

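The scraper hangs over its pocket; screws are at (28,117) and (500,116) and the finger/bar gap is visibly free. I'll refine the tray pose from these screws.

Run:
```python
from h import *
d=pickle.load(open("w5.pkl","rb"));K,T=d["mtx"],d["T"]
f=lambda p,z:w(K,T,(p[0]+.5)/1.4-.5,(p[1]+.5)/1.4-.5,z)[:2]
a,b=f((28,117),15),f((500,116),15);m=(a+b)/2;v=b-a;L=np.linalg.norm(v);ey=v/L;ex=np.array([ey[1],-ey[0]])
print(L,np.degrees(np.arctan2(ex[1],ex[0])),"tray",m+84.2*ex)
q=[f((352,152),20+0),f((430,152),20)]
h=f((393,157),44.6+11);c=m+84.2*ex;print("handle end tray xy",(h-c)@ex,(h-c)@ey)
```

```text
168.88973452973602 -58.642926466310165 tray [ 404.96454172 -263.18510955]
handle end tray xy -70.15091963085416 46.03820730160406
```

Emit:
apply_moves:
  steps:
    - [-1,0,0,5,0,0,0]
    - [-1,0,0,5,0,0,0]
    - [-1,0,0,5,0,0,0]
    - [-1,0,0,5,0,0,0]
    - [-1,0,0,5,0,0,0]
    - [-1,0,0,5,0,0,0]
    - [-1,0,0,3,0,0,0]
    - [-1,0,0,1,0,0,0]

```text
time: 10.05
tool_pos: [445.8, -242.4, 9.8]
tcp_rot: [-180.0, -0.0, 121.2]
ft_force: [0.1, -0.6, -2.7]
finger_gap: 22.8
grip_force: 40.2
```

Emit:
apply_moves:
  steps:
    - [-1,0,0,1,0,0,0]
    - [-1,0,0,0,0,0,0]
    - [-1,0,0,0,0,0,0]
    - [-1,0,0,0,0,0,0]
    - [-1,0,0,0,0,0,0]
    - [-1,0,0,0,0,0,0]
    - [-1,0,0,0,0,0,0]
    - [-1,0,0,0,0,0,0]

```text
time: 10.85
tool_pos: [446.1, -242.6, 9.3]
tcp_rot: [180.0, 0.0, 121.2]
ft_force: [-0.4, 0.5, -2.7]
finger_gap: 23.0
grip_force: 40.2
```

Emit:
apply_moves:
  steps:
    - [-1,0,0,1,0,0,0]
    - [-1,0,0,0.5,0,0,0]
    - [-1,0,0,0,0,0,0]
    - [-1,0,0,0,0,0,0]
    - [-0.32,0,0,0,0,0,0]
    - [-0.32,0,0,0,0,0,0]
    - [-0.32,0,0,0,0,0,0]
    - [-0.32,0,0,0,0,0,0]

```text
time: 11.65
tool_pos: [446.3, -242.7, 7.9]
tcp_rot: [180.0, 0.0, 121.2]
ft_force: [1.5, 0.2, 0.1]
finger_gap: 29.2
grip_force: 0.5
```

Emit:
apply_moves:
  steps:
    - [-0.32,0,0,-2,0,0,0]
    - [-0.32,0,0,-8,0,0,0]
    - [-0.32,0,0,-10,0,0,0]
    - [-0.32,0,0,-15,0,0,0]
    - [-0.32,0,0,-20,0,0,0]
    - [-0.32,0,0,-20,0,0,0]
    - [1,0,0,-20,0,0,0]
    - [1,0,0,-20,0,0,0]

```text
time: 12.45
tool_pos: [446.2, -242.8, 124.8]
tcp_rot: [180.0, 0.1, 121.2]
ft_force: [-0.1, 0.6, 0.6]
finger_gap: 56.9
grip_force: 0.0
```

Run:
```python
from h import *
from bench import r
r.snapshot("wrist");s,d=wrist("w6");print(s["time"],s["tool_pos"],s["tcp_rot"],s["finger_gap"],s["ft_force"])
K,T=d["mtx"],d["T"];c=np.array([405,-263.1]);a=np.radians(-58.7);ex=np.array([np.cos(a),np.sin(a)]);ey=np.array([-ex[1],ex[0]])
Ti=np.linalg.inv(T);px=lambda x,y,z:(lambda q:q[:2]/q[2])(K@(Ti@[*(c+x*ex+y*ey),z,1])[:3])
for z in(20,24,30):print(z,px(-70,45,z),px(0,45,z))
dd=d["depth"];V,U=np.mgrid[:420,:560];P=np.linalg.inv(K)@np.stack([U.ravel(),V.ravel(),np.ones(U.size)])*dd.ravel()
W=T[:3,:3]@P+T[:3,3:];L=W[:2].T-c;x,y=L@ex,L@ey;ok=dd.ravel()>0
for n,x0,x1,y0,y1 in[("rear",-66,-45,37,53),("mid",-40,-18,37,53),("fwd",-5,20,37,53),("tray",-85,-20,62,80),("head",35,65,25,65)]:
    m=ok&(x>x0)&(x<x1)&(y>y0)&(y<y1);print(n,m.sum(),np.percentile(W[2][m],[10,50,90]).round(1))
print(delta(s,[611.5,119,110],140.2))
```

```text
12.5 [ 447.99770137 -244.03127783  128.6386131 ] [179.8636668    0.32845961 121.19343528] 64.19097515293252 [ 2.42378046 -1.5867732   2.49811313]
20 [277.91672719 109.00914913] [278.235771   199.62600177]
24 [277.89406528 108.97554181] [278.2196996  200.94303907]
30 [277.85866205 108.92303926] [278.19467557 202.99373667]
rear 606 [19.9 20.8 21.7]
mid 588 [19.9 20.8 21.7]
fwd 2861 [ 20.8 209.  216.8]
tray 1993 [13.9 14.7 15.6]
head 1419 [14.1 14.9 15.7]
(array([226. , 327.8,  18.1]), array([ 0.02,  0.07, -3.8 ]))
```

Emit:
apply_moves:
  steps:
    - [1,15,22,0,0,0,0]
    - [1,25,36,2,0,0,0]
    - [1,28,40,2,0,0,0]
    - [1,28,41,2,0,0,0]
    - [1,28,41,2,0,0,0]
    - [1,28,41,2,0,0,0]
    - [1,28,41,2,0,0,0]
    - [1,24,35,2,0,0,0]

```text
time: 13.35
tool_pos: [594.8, 88.2, 108.3]
tcp_rot: [-180.0, -0.0, 121.2]
ft_force: [0.8, -0.7, 0.5]
finger_gap: 85.6
grip_force: 0.0
```

Emit:
apply_moves:
  steps:
    - [1,15,20,2,0,0,0]
    - [1,7,11,2,0,0,0]
    - [1,0,0,0,0,0,-1]
    - [1,0,0,0,0,0,-1]
    - [1,0,0,0,0,0,-1]
    - [1,0,0,0,0,0,-0.8]
    - [1,0,0,0,0,0,0]
    - [1,0,0,0,0,0,0]

```text
time: 14.15
tool_pos: [609.4, 119.8, 104.6]
tcp_rot: [-180.0, -0.0, 140.0]
ft_force: [-0.4, -0.8, 0.2]
finger_gap: 85.2
grip_force: 0.0
```

Run:
```python
from h import *
s,d=wrist("w7");print(s["time"],s["tool_pos"],s["tcp_rot"]);print(delta(s,[611.5,119,3],140.2))
```

```text
14.15 [609.40803076 119.82790846 104.55793592] [-1.79970640e+02 -1.08340017e-02  1.40030137e+02]
(array([ -2.2,   0.8, 101.6]), array([-0.01, -0.  , -0.03]))
```

View pics/w7.png

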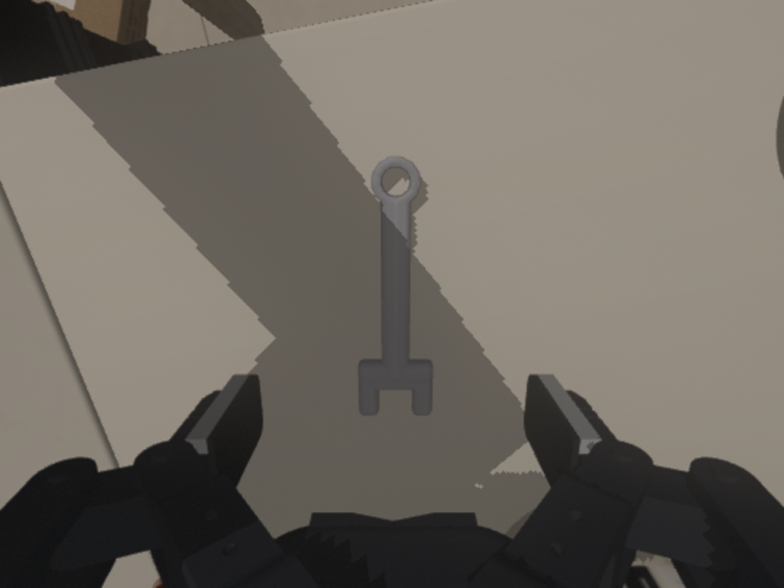

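The spanner is aligned with the image column: ring end (396,156), ring centre (396,180), jaw tips at row 414 from (369) to (422).

Run:
```python
from h import *
from bench import r
d=pickle.load(open("w7.pkl","rb"));K,T=d["mtx"],d["T"]
f=lambda p,z:w(K,T,(p[0]+.5)/1.4-.5,(p[1]+.5)/1.4-.5,z)[:2]
an=lambda v:np.degrees(np.arctan2(v[1],v[0])).round(1)
e=f((396,156.5),8);j=f((395.5,414),8);m=(e+j)/2;u=(j-e)/np.linalg.norm(j-e)
print(e,j,np.linalg.norm(j-e),an(j-e),m)
t=m+4*u;print(t,delta(r.sense(),[*t,4],180+an(j-e)))
```

```text
[552.75585762 168.74690637] [667.09228039  73.01324569] 149.1232757133108 -39.9 [609.924069   120.88007603]
[612.99096576 118.31216944] (array([ -3.8,   1. , 100.6]), array([-0.  , -0.  , -0.01]))
```

Emit:
apply_moves:
  steps:
    - [1,-2,0.5,10,0,0,0]
    - [1,-1.8,0.5,18,0,0,0]
    - [1,0,0,22,0,0,0]
    - [1,0,0,20,0,0,0]
    - [1,0,0,16,0,0,0]
    - [1,0,0,9,0,0,0]
    - [1,0,0,4,0,0,0]
    - [1,0,0,0,0,0,0]
  squeeze: 50

```text
time: 15.0
tool_pos: [613.1, 118.9, 5.5]
tcp_rot: [-180.0, -0.0, 140.2]
ft_force: [0.3, -0.3, 0.1]
finger_gap: 85.4
grip_force: 0.0
```

Emit:
apply_moves:
  steps:
    - [-1,0,0,0,0,0,0]
    - [-1,0,0,0,0,0,0]
    - [-1,0,0,0,0,0,0]
    - [-1,0,0,0,0,0,0]
    - [-1,0,0,0,0,0,0]
    - [-1,0,0,0,0,0,0]
    - [-1,0,0,0,0,0,0]
    - [-1,0,0,0,0,0,0]

```text
time: 15.8
tool_pos: [613.6, 119.0, 6.3]
tcp_rot: [180.0, 0.0, 140.2]
ft_force: [-1.5, 0.1, 5.6]
finger_gap: 13.6
grip_force: 49.1
```

Emit:
apply_moves:
  steps:
    - [-1,0,0,-3,0,0,0]
    - [-1,0,0,-8,0,0,0]
    - [-1,0,0,-15,0,0,0]
    - [-1,0,0,-20,0,0,0]
    - [-1,0,0,-20,0,0,0]
    - [-1,0,0,-9,0,0,0]
    - [-1,0,0,0,0,0,0]
    - [-1,0,0,0,0,0,0]

```text
time: 16.6
tool_pos: [613.0, 118.9, 80.5]
tcp_rot: [-180.0, -0.0, 140.2]
ft_force: [0.4, 0.2, -1.5]
finger_gap: 13.4
grip_force: 48.9
```

Run:
```python
from h import *
s,d=wrist("w8");c=np.array([405,-263.1]);a=np.radians(-58.7);ex=np.array([np.cos(a),np.sin(a)]);ey=np.array([-ex[1],ex[0]])
t=c+4*ex-47*ey;print(s["time"],s["tool_pos"],s["tcp_rot"],s["finger_gap"],t,delta(s,[*t,80],121.3))
K=d["mtx"];Ti=np.linalg.inv(d["hand_eye"]);g=cv2.cvtColor(d["color"],cv2.COLOR_BGR2GRAY)
for x in(70,79,88):
    q=K@(Ti@[x,0,-3,1])[:3];print(x,q[:2]/q[2])
u,v=281,int((q/q[2])[1]);print(v-10,g[v-10:v+55,u-1:u+2].mean(1).astype(int))
```

```text
16.6 [612.96258943 118.89058632  80.53420151] [-1.79991169e+02 -7.85110912e-03  1.40191473e+02] 13.426267313678157 [ 366.91851143 -290.93523358] (array([ -73.4, -472.3,    0.6]), array([-0.  , -0.  ,  3.78]))
70 [281.61859251 122.69290014]
79 [281.65275967 100.08262361]
88 [281.68831464  76.55396285]
66 [155 154 154 155 154 154 154 155 155 155 155 154 155 155 154 154 154 155
 154 154 154 154 154 154 154 154 154 154 154 154 154 154 154 153 139 120
 128 129 129 128 124 120 117 114 112 109 105  90 128 150 154 153 153 153
 153 153 153 153 153 152 152 152 152 152 152]
```

Emit:
apply_moves:
  steps:
    - [-1,-3,-20,0,0,0,0]
    - [-1,-5,-32,0,0,0,0]
    - [-1,-6.5,-42,0,0,0,0]
    - [-1,-6.5,-42,0,0,0,0]
    - [-1,-6.5,-42,0,0,0,0]
    - [-1,-6.5,-42,0,0,0,0]
    - [-1,-6.5,-42,0,0,0,0]
    - [-1,-6.5,-42,0,0,0,0]

```text
time: 17.45
tool_pos: [452.7, -145.5, 79.6]
tcp_rot: [-180.0, -0.1, 140.2]
ft_force: [0.8, -0.7, -1.2]
finger_gap: 13.9
grip_force: 49.0
```

Emit:
apply_moves:
  steps:
    - [-1,-6.5,-42,0,0,0,0]
    - [-1,-6.5,-42,0,0,0,0]
    - [-1,-6.5,-42,0,0,0,0]
    - [-1,-5,-27,0,0,0,0]
    - [-1,-2.4,-15.3,0,0,0,1]
    - [-1,0,0,0,0,0,1]
    - [-1,0,0,0,0,0,1]
    - [-1,0,0,0,0,0,0.78]

```text
time: 18.25
tool_pos: [366.6, -290.7, 79.4]
tcp_rot: [-180.0, -0.1, 121.0]
ft_force: [0.3, 0.1, -2.1]
finger_gap: 13.7
grip_force: 49.1
```

Emit:
apply_moves:
  steps:
    - [-1,0,0,5,0,0,0]
    - [-1,0,0,10,0,0,0]
    - [-1,0,0,10,0,0,0]
    - [-1,0,0,10,0,0,0]
    - [-1,0,0,0,0,0,0]
    - [-1,0,0,0,0,0,0]
    - [-1,0,0,0,0,0,0]
    - [-1,0,0,0,0,0,0]

```text
time: 19.05
tool_pos: [368.0, -291.6, 46.4]
tcp_rot: [180.0, 0.1, 121.3]
ft_force: [-1.1, 0.1, -2.0]
finger_gap: 13.9
grip_force: 49.1
```

Run:
```python
from h import *
s,d=wrist("w9");c=np.array([405,-263.1]);a=np.radians(-58.7);ex=np.array([np.cos(a),np.sin(a)]);ey=np.array([-ex[1],ex[0]])
t=c+4*ex-47*ey;print(s["time"],s["tool_pos"],s["tcp_rot"],s["finger_gap"],delta(s,[*t,40],121.3))
```

```text
19.05 [ 367.96815455 -291.58368229   46.38096417] [1.79986722e+02 6.10039587e-02 1.21301425e+02] 13.866258335949594 (array([ 1.1, -0.6,  6.4]), array([0.  , 0.01, 0.  ]))
```

View pics/w9.png

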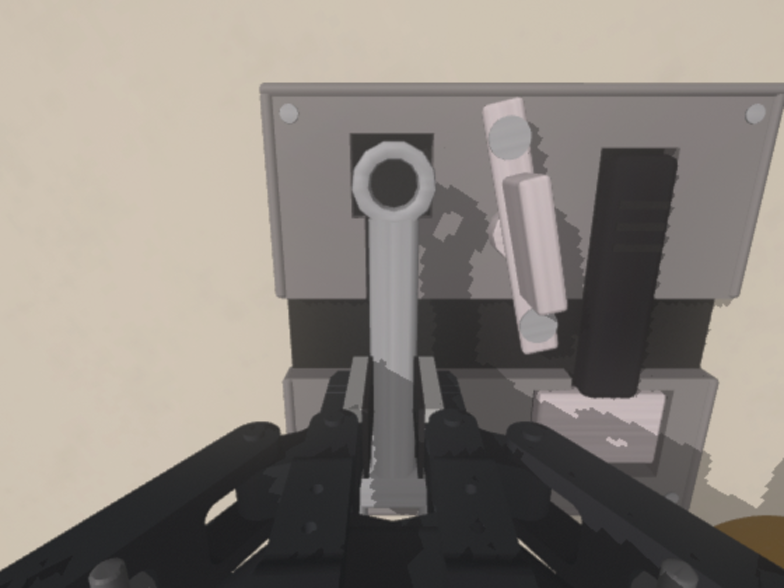

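The scraper sits in its pocket, and the spanner is over its own: screws (288,114), (756,114), ring end (394,141), ring centre column 394.

Run:
```python
from h import *
d=pickle.load(open("w9.pkl","rb"));K,T=d["mtx"],d["T"]
f=lambda p,z:w(K,T,(p[0]+.5)/1.4-.5,(p[1]+.5)/1.4-.5,z)[:2]
a,b=f((288,114),15),f((756,114),15);m=(a+b)/2;v=b-a;L=np.linalg.norm(v);ey=v/L;ex=np.array([ey[1],-ey[0]]);c=m+84.2*ex
print(L,np.degrees(np.arctan2(ex[1],ex[0])),"tray",c)
for z in(46,49):
  h=f((394,141),z);k=f((393,470),z+1);print("ring end",(h-c)@ex,(h-c)@ey,(k-c)@ex,(k-c)@ey)
P=lambda p,z:((f(p,z)-c)@ex,(f(p,z)-c)@ey)
print("pocket",P((350,134),15),P((433,134),15)); print("tcp",(T@np.linalg.inv(d["hand_eye"]))[:2,3]@ex-c@ex,(T@np.linalg.inv(d["hand_eye"]))[:2,3]@ey-c@ey)
```

```text
169.1371147113297 -58.656353481286324 tray [ 405.18552728 -263.18593958]
ring end -73.9186614656602 -46.413382632281696 43.234515641348594 -46.731431782055395
ring end -73.81603938476799 -46.424438590756964 40.8728146128182 -46.7358731497995
pocket (np.float64(-77.40009818019257), np.float64(-62.38253453400679)) (np.float64(-77.39827287587745), np.float64(-32.04199164451882))
tcp 4.89410055672613 -46.55762455123042
```

Emit:
apply_moves:
  steps:
    - [-1,1.1,-0.5,2,0,0,0]
    - [-1,0,0,5,0,0,0]
    - [-1,0,0,5,0,0,0]
    - [-1,0,0,5,0,0,0]
    - [-1,0,0,5,0,0,0]
    - [-1,0,0,5,0,0,0]
    - [-1,0,0,4,0,0,0]
    - [-1,0,0,3,0,0,0]

```text
time: 19.9
tool_pos: [366.5, -290.4, 11.3]
tcp_rot: [-180.0, -0.0, 121.3]
ft_force: [0.3, -1.1, -2.2]
finger_gap: 13.8
grip_force: 49.1
```

Emit:
apply_moves:
  steps:
    - [-1,0,0,1,0,0,0]
    - [-1,0,0,0.5,0,0,0]
    - [-1,0,0,0,0,0,0]
    - [-1,0,0,0,0,0,0]
    - [-1,0,0,0,0,0,0]
    - [-1,0,0,0,0,0,0]
    - [-1,0,0,0,0,0,0]
    - [-1,0,0,0,0,0,0]

```text
time: 20.7
tool_pos: [366.7, -290.6, 10.4]
tcp_rot: [180.0, 0.0, 121.3]
ft_force: [0.2, 0.3, -1.1]
finger_gap: 13.6
grip_force: 49.2
```

Emit:
apply_moves:
  steps:
    - [-0.4,0,0,0,0,0,0]
    - [-0.4,0,0,0,0,0,0]
    - [-0.4,0,0,0,0,0,0]
    - [-0.4,0,0,0,0,0,0]
    - [-0.4,0,0,-2,0,0,0]
    - [-0.4,0,0,-8,0,0,0]
    - [-0.4,0,0,-15,0,0,0]
    - [-0.4,0,0,-20,0,0,0]

```text
time: 21.5
tool_pos: [366.1, -290.0, 55.5]
tcp_rot: [-180.0, -0.1, 121.3]
ft_force: [-0.0, -0.6, 0.3]
finger_gap: 25.5
grip_force: 0.0
```

Emit:
apply_moves:
  steps:
    - [-0.4,0,0,-25,0,0,0]
    - [-0.4,0,0,-25,0,0,0]
    - [-0.4,0,0,-25,0,0,0]
    - [1,15,20,-20,0,0,0]
    - [1,20,25,-10,0,0,0]
    - [1,0,0,0,0,0,0]
    - [1,0,0,0,0,0,0]
    - [1,0,0,0,0,0,0]

```text
time: 22.3
tool_pos: [386.5, -237.5, 160.1]
tcp_rot: [-180.0, -0.0, 121.3]
ft_force: [-0.3, 0.3, 0.1]
finger_gap: 85.6
grip_force: 0.0
```

```bash
cat > z.py <<'E'
from h import *
from bench import r
def heights(cam):
    if cam=="wrist":
        s=r.sense();d=r.snapshot(cam);d["T"]=wristT(s,d)
    else: d=r.snapshot(cam)
    K,T=d["mtx"],d["T"];c=np.array([405.1,-263.1]);a=np.radians(-58.7);ex=np.array([np.cos(a),np.sin(a)]);ey=np.array([-ex[1],ex[0]])
    dd=d["depth"];V,U=np.mgrid[:420,:560];P=np.linalg.inv(K)@np.stack([U.ravel(),V.ravel(),np.ones(U.size)])*dd.ravel()
    W=T[:3,:3]@P+T[:3,3:];L=W[:2].T-c;x,y=L@ex,L@ey;ok=(dd.ravel()>0)&(W[2]<90)
    for n,x0,x1,y0,y1 in[("scr rear",-68,-58,37,53),("scr mid",-28,-18,37,53),("scr fwd",-5,20,37,53),("head",35,65,25,65),("ring",-75,-68,-52,-42),("shank r",-40,-20,-51,-43),("shank f",5,30,-51,-43),("jawbase",43,52,-60,-34),("tray l",-85,-20,62,80),("tray r",-85,-20,-85,-66),("chan",-8,15,15,25)]:
        m=ok&(x>x0)&(x<x1)&(y>y0)&(y<y1);print(n,m.sum(),np.percentile(W[2][m],[10,50,90]).round(1) if m.sum() else "")
    m=ok&(W[2]>44)&(W[2]<58)&(abs(x+42)<40)&(abs(y)<35)
    if m.sum()>20:
        q=np.stack([x[m],y[m]],1);u=np.linalg.svd(q-q.mean(0),full_matrices=False)[2][0];print("rib",q.mean(0),np.degrees(np.arctan2(u[1],u[0])))
E
python3 - <<'E'
from z import *
s=r.sense();print(s["time"],s["tool_pos"],s["tcp_rot"],s["finger_gap"]);heights("wrist");heights("top")
E
```

```text
22.3 [ 386.50175926 -237.54572329  160.08345925] [-1.79975088e+02 -1.02096135e-02  1.21296094e+02] 85.64375199904244
scr rear 208 [19.7 20.9 21.7]
scr mid 196 [20.  20.8 21.7]
scr fwd 421 [20.1 20.9 21.8]
head 1057 [14.2 15.1 15.9]
ring 88 [ 6.5 14.1 15.3]
shank r 178 [14.  14.8 15.7]
shank f 195 [13.9 14.8 15.8]
jawbase 221 [14.  14.9 15.8]
tray l 1408 [13.9 14.8 15.7]
tray r 1481 [13.8 14.7 15.6]
chan 190 [4.1 4.9 6. ]
rib [-43.58131268  -0.33991413] 13.221990852367595
scr rear 4 [16.6 18.1 22.1]
scr mid 0 
scr fwd 0 
head 0 
ring 14 [ 4.  11.9 13.8]
shank r 25 [10.  12.5 14.4]
shank f 0 
jawbase 0 
tray l 206 [10.1 12.3 15.1]
tray r 249 [ 9.7 12.7 15.3]
chan 0 
rib [-51.95084363  -3.14734578] -163.94424896728222
```

Emit:
apply_moves:
  steps:
    - [1,10.5,2.6,10,0,0,0]
    - [1,0,0,5,0,0,1]
    - [1,0,0,5,0,0,1]
    - [1,0,0,5,0,0,1]
    - [1,0,0,5,0,0,1]
    - [1,0,0,0,0,0,1]
    - [1,0,0,0,0,0,1]
    - [1,0,0,0,0,0,1]
  squeeze: 50

```text
time: 23.2
tool_pos: [383.0, -227.3, 129.6]
tcp_rot: [-179.9, -0.0, 86.0]
ft_force: [-0.7, -0.4, 0.1]
finger_gap: 85.3
grip_force: 0.0
```

Emit:
apply_moves:
  steps:
    - [1,0,0,0,0,0,1]
    - [1,0,0,0,0,0,1]
    - [1,0,0,0,0,0,1]
    - [1,0,0,0,0,0,1]
    - [1,0,0,0,0,0,1]
    - [1,0,0,0,0,0,1]
    - [1,0,0,0,0,0,1]
    - [1,0,0,0,0,0,1]

```text
time: 24.0
tool_pos: [383.0, -227.3, 129.7]
tcp_rot: [-179.9, 0.0, 46.0]
ft_force: [0.5, 0.8, -0.4]
finger_gap: 85.0
grip_force: 0.0
```

Emit:
apply_moves:
  steps:
    - [1,0,0,0,0,0,1]
    - [1,0,0,0,0,0,1]
    - [1,0,0,0,0,0,1]
    - [1,0,0,0,0,0,1]
    - [1,0,0,0,0,0,1]
    - [1,0,0,0,0,0,1]
    - [1,0,0,0,0,0,1]
    - [1,0,0,0,0,0,1]

```text
time: 24.8
tool_pos: [383.0, -227.4, 129.7]
tcp_rot: [-180.0, 0.1, 6.0]
ft_force: [-0.1, -0.6, -0.5]
finger_gap: 85.6
grip_force: 0.0
```

Emit:
apply_moves:
  steps:
    - [1,0,0,0,0,0,1]
    - [1,0,0,0,0,0,1]
    - [1,0,0,0,0,0,1]
    - [1,0,0,0,0,0,1]
    - [1,0,0,0,0,0,1]
    - [1,0,0,0,0,0,1]
    - [1,0,0,0,0,0,1]
    - [1,0,0,0,0,0,1]

```text
time: 25.6
tool_pos: [383.0, -227.3, 129.7]
tcp_rot: [180.0, 0.1, -34.0]
ft_force: [1.0, 0.5, 0.3]
finger_gap: 85.2
grip_force: 0.0
```

Emit:
apply_moves:
  steps:
    - [1,0,0,0,0,0,1]
    - [1,0,0,0,0,0,1]
    - [1,0,0,0,0,0,0.4]
    - [1,0,0,0,0,0,0]
    - [1,0,0,0,0,0,0]
    - [1,0,0,0,0,0,0]
    - [1,0,0,0,0,0,0]
    - [1,0,0,0,0,0,0]

```text
time: 26.4
tool_pos: [383.6, -226.9, 130.3]
tcp_rot: [-180.0, 0.0, -45.7]
ft_force: [0.9, -1.2, 0.7]
finger_gap: 85.7
grip_force: 0.0
```

Run:
```python
from z import *
s=r.sense();print(s["time"],s["tool_pos"],s["tcp_rot"],s["joint_pos"]);print(delta(s,[383.3,-227.2,36],-45.6));heights("wrist")
```

```text
26.4 [ 383.60907103 -226.92621309  130.26398394] [-1.79999828e+02  4.20823803e-03 -4.56876615e+01] [-3.72037333e+01 -1.30332064e+01  1.15828162e+02  8.11034270e-04
  7.72091814e+01  9.84837487e+01]
(array([-0. ,  0.4, 94.3]), array([-0.  ,  0.  , -0.02]))
scr rear 216 [19.5 20.5 21.3]
scr mid 245 [19.6 20.6 21.4]
scr fwd 687 [19.8 20.6 21.6]
head 2288 [13.8 14.7 15.6]
ring 121 [ 4.4 13.3 14.8]
shank r 215 [13.7 14.5 15.4]
shank f 318 [13.7 14.6 15.5]
jawbase 408 [13.8 14.7 15.6]
tray l 1613 [13.7 14.6 15.4]
tray r 1541 [13.5 14.4 15.2]
chan 347 [3.6 4.7 5.7]
rib [-39.8188765    0.44919326] -166.32395038444227
```

Emit:
apply_moves:
  steps:
    - [1,0,0.4,10,0,0,0]
    - [1,0,0,17,0,0,0]
    - [1,0,0,20,0,0,0]
    - [1,0,0,20,0,0,0]
    - [1,0,0,16,0,0,0]
    - [1,0,0,7,0,0,0]
    - [1,0,0,3,0,0,0]
    - [1,0,0,0,0,0,0]

```text
time: 27.25
tool_pos: [383.3, -227.2, 37.2]
tcp_rot: [180.0, 0.0, -45.7]
ft_force: [0.7, -0.4, -0.5]
finger_gap: 85.4
grip_force: 0.0
```

Emit:
apply_moves:
  steps:
    - [-1,0,0,0,0,0,0]
    - [-1,0,0,0,0,0,0]
    - [-1,0,0,0,0,0,0]
    - [-1,0,0,0,0,0,0]
    - [-1,0,0,0,0,0,0]
    - [-1,0,0,0,0,0,0]
    - [-1,0,0,0,0,0,0]
    - [-1,0,0,0,0,0,0]

```text
time: 28.05
tool_pos: [383.5, -227.3, 37.6]
tcp_rot: [-180.0, -0.0, -45.7]
ft_force: [-1.3, 1.8, 6.4]
finger_gap: 8.6
grip_force: 50.1
```

Emit:
apply_moves:
  steps:
    - [-1,0,0,0,0,0,-1]
    - [-1,0,0,0,0,0,-1]
    - [-1,0,0,0,0,0,-1]
    - [-1,0,0,0,0,0,-1]
    - [-1,0,0,0,0,0,-1]
    - [-1,0,0,0,0,0,-1]
    - [-1,0,0,0,0,0,-1]
    - [-1,0,0,0,0,0,-1]

```text
time: 28.85
tool_pos: [383.9, -226.6, 37.6]
tcp_rot: [-179.9, -0.0, -5.5]
ft_force: [0.1, 5.1, 6.0]
finger_gap: 8.6
grip_force: 50.3
```

Emit:
apply_moves:
  steps:
    - [-1,0,0,0,0,0,-1]
    - [-1,0,0,0,0,0,-1]
    - [-1,0,0,0,0,0,-1]
    - [-1,0,0,0,0,0,-1]
    - [-1,0,0,0,0,0,-1]
    - [-1,0,0,0,0,0,-0.8]
    - [-1,0,0,0,0,0,-0.6]
    - [-1,0,0,0,0,0,-0.4]

```text
time: 29.65
tool_pos: [383.7, -226.0, 37.6]
tcp_rot: [-179.9, -0.1, 28.4]
ft_force: [-0.6, 9.4, 9.2]
finger_gap: 8.7
grip_force: 50.7
```

Emit:
apply_moves:
  steps:
    - [-1,0,0,0,0,0,-0.2]
    - [-1,0,0,0,0,0,-0.2]
    - [-1,0,0,0,0,0,-0.1]
    - [-1,0,0,0,0,0,-0.1]
    - [-1,0,0,0,0,0,0]
    - [-1,0,0,0,0,0,0]
    - [-1,0,0,0,0,0,0]
    - [-1,0,0,0,0,0,0]

```text
time: 30.45
tool_pos: [383.7, -225.9, 37.6]
tcp_rot: [-179.9, -0.1, 31.3]
ft_force: [-0.2, 9.9, 9.7]
finger_gap: 8.3
grip_force: 50.7
```

Run:
```python
from z import *
s=r.sense();print({k:s[k] for k in("time","tool_pos","tcp_rot","wrist_torque","ft_force","finger_gap")});heights("top")
```

```text
{'time': 30.45, 'tool_pos': array([ 383.6788121 , -225.94636697,   37.57351625]), 'tcp_rot': array([-1.79894259e+02, -8.25470798e-02,  3.12992265e+01]), 'wrist_torque': array([ 1.53260048,  0.07767661, -0.06399902]), 'ft_force': array([-0.1780186 ,  9.88251637,  9.71058674]), 'finger_gap': 8.283749379937987}
scr rear 0 
scr mid 0 
scr fwd 0 
head 0 
ring 13 [ 3.6 11.5 13.7]
shank r 1 [12. 12. 12.]
shank f 0 
jawbase 0 
tray l 121 [10.  11.9 14.7]
tray r 229 [ 9.7 12.5 15.1]
chan 0
```

Emit:
apply_moves:
  steps:
    - [-1,0,0,0,0,0,-0.15]
    - [-1,0,0,0,0,0,-0.15]
    - [-1,0,0,0,0,0,-0.15]
    - [-1,0,0,0,0,0,-0.15]
    - [-1,0,0,0,0,0,0]
    - [-1,0,0,0,0,0,0]
    - [-1,0,0,0,0,0,0]
    - [-1,0,0,0,0,0,0]

```text
time: 31.3
tool_pos: [383.7, -225.9, 37.6]
tcp_rot: [-179.9, -0.1, 34.2]
ft_force: [-0.7, 8.9, 8.6]
finger_gap: 8.8
grip_force: 54.8
```

Run:
```python
from z import *
s=r.sense();print({k:s[k] for k in("tcp_rot","tool_pos","wrist_torque","ft_force")})
```

```text
{'tcp_rot': array([-1.79892500e+02, -1.06982641e-01,  3.42218015e+01]), 'tool_pos': array([ 383.68384184, -225.94631244,   37.58497306]), 'wrist_torque': array([ 1.53877194,  0.07457701, -0.90003466]), 'ft_force': array([-0.73347377,  8.85098185,  8.61727886])}
```

Emit:
apply_moves:
  steps:
    - [-0.3,0,0,0,0,0,0]
    - [-0.3,0,0,0,0,0,0]
    - [-0.3,0,0,0,0,0,0]
    - [-0.3,0,0,0,0,0,0]
    - [-0.3,0,0,-5,0,0,0]
    - [-0.3,0,0,-15,0,0,0]
    - [-0.3,0,0,-20,0,0,0]
    - [-0.3,0,0,-25,0,0,0]

```text
time: 32.1
tool_pos: [382.7, -226.7, 102.5]
tcp_rot: [-179.9, 0.0, 34.3]
ft_force: [0.3, -0.2, 1.0]
finger_gap: 29.8
grip_force: 0.0
```

Emit:
apply_moves:
  steps:
    - [-0.3,0,0,-25,0,0,0]
    - [-0.3,0,0,-20,0,0,0]
    - [1,0,0,-10,0,0,0]
    - [1,0,0,0,0,0,0]
    - [1,0,0,0,0,0,0]
    - [1,0,0,0,0,0,0]
    - [1,0,0,0,0,0,0]
    - [1,0,0,0,0,0,0]

```text
time: 32.9
tool_pos: [382.9, -226.9, 156.4]
tcp_rot: [-179.9, 0.0, 34.3]
ft_force: [0.3, -0.1, -0.1]
finger_gap: 85.5
grip_force: 0.0
```

Run:
```python
from z import *
s=r.sense();print(s["time"],s["tool_pos"],s["tcp_rot"]);heights("wrist")
import z
s=r.sense();d=r.snapshot("wrist");d["T"]=wristT(s,d);K,T=d["mtx"],d["T"]
c=np.array([405.1,-263.1]);a=np.radians(-58.7);ex=np.array([np.cos(a),np.sin(a)]);ey=np.array([-ex[1],ex[0]])
dd=d["depth"];V,U=np.mgrid[:420,:560];P=np.linalg.inv(K)@np.stack([U.ravel(),V.ravel(),np.ones(U.size)])*dd.ravel()
W=T[:3,:3]@P+T[:3,3:];L=W[:2].T-c;x,y=L@ex,L@ey
for y0 in(-40,-34,-28,28,34,40):
    m=(W[2]>27.5)&(W[2]<36)&(abs(x+42)<30)&(abs(y-y0)<3);print(y0,m.sum(),x[m].mean() if m.sum() else 0)
```

```text
32.9 [ 382.93841525 -226.90358973  156.43746177] [-1.79920661e+02  2.79598911e-02  3.42921522e+01]
scr rear 223 [19.6 20.5 21.5]
scr mid 220 [19.7 20.7 21.5]
scr fwd 545 [19.9 20.8 21.7]
head 1560 [13.9 14.9 15.8]
ring 76 [ 4.5 14.  14.9]
shank r 132 [13.8 14.7 29.4]
shank f 195 [13.9 14.7 15.5]
jawbase 234 [13.9 14.8 15.5]
tray l 1675 [13.7 14.7 15.6]
tray r 1151 [13.6 14.4 15.4]
chan 260 [3.9 4.8 5.5]
rib [-42.05697078   1.64306218] -89.978763476132
-40 86 -42.05725246068154
-34 95 -42.09291567338583
-28 41 -42.06002218550327
28 112 -42.12517195824216
34 120 -42.012252164273754
40 122 -42.29167350485104
```

The bar and rib lie at 90° to the tray's x, across both tools. Both tools are still flat at their seated heights, and the arm is clear.

```bash
python3 -c "
from bench import r
print(r.hand_in())"
```

```text
the job is handed in; nothing more can be done
None
```

The scraper and spanner lie flat at full depth in their own pockets, the keeper bar is turned to its stop across both, and the job was handed in at about 33 s; I moved neither the tape roll, the bottle nor the label roll, though I did not look at them again at the end.

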